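# Index the rotary table by one hole

### The job

Index the little rotary table on by one hole, anticlockwise as seen from above: with a fingertip press its sprung index plunger fully in, push the table round, and let the plunger spring up into the very next hole, not beyond it, so that the table is locked again. Only press and push: do not grasp or lift anything, leave the flywheel sitting on the table's centre pin, and do not disturb the other things on the bench.

Things in the scene. Friction and masses are not known exactly. Their poses are not given: they have to be found in the camera images.
- turntable (a joint): angle of the rotary table in rad about its upright axis, positive anticlockwise seen from above; 0 within 0.01 at the start, locked in a hole. The eight holes are 0.785 rad (45 deg) apart, so the next one anticlockwise is at 0.785. Unlocked it turns with about 1 N pushed at a yoke cheek and stops soon when not pushed; locked it has about 0.015 rad of play either way.
- plunger (a joint): how far the index plunger is pressed in, m: 0 = up (pin in a hole), 0.012 = fully in. Spring: 3.5 N at 0, 8 N fully in. Pressed 8 mm or more, its pin is clear and the table can turn. Let go between holes it stays 8 mm in, its pin sliding under the fixed steel ring round the table, and snaps up when the table is pushed on to a hole. It rides on the table.
- plunger_top (a point): centre of the flat round top of the plunger, a steel button 32 mm across, pressed straight down, 85 mm from the table's axis; 71 mm above the bench when up, 59 mm when fully in; it moves with the table. It stands midway between the two cheeks of the yoke.
- yoke (a point): point midway between the tops of the yoke's two upright blue cheeks, over the plunger, 87 mm above the bench. The cheeks are fixed on the table, one on each side of the plunger along the direction of turning, each 12 mm thick, 36 mm long radially, 32 mm high; inner faces 64 mm apart. A fingertip over the plunger pushes a cheek to turn the table.
- turntable_axis (a point): centre of the table's top, on its axis of turning, 55 mm above the bench; its x axis points to the plunger. The table is an aluminium disc 210 mm across, ringed by the fixed steel ring with the holes (250 mm across), on a square blue base plate (270 mm, 12 mm thick) fixed to the bench, its place and yaw different each time.
- flywheel: small spoked flywheel, 98 mm across, black rim 22 mm high and blue hub 30 mm high, lying loose on the middle of the disc over a centre pin 13 mm in diameter and 20 mm high; origin at the centre of its underside, so on the table's axis, 55 mm above the bench
- nut: plain steel nut, 24 mm across, 10 mm high, lying on a corner of the square base plate; origin centre of its underside
- oiler: small pale upright bottle with a black cap, 28 mm across, 62 mm high, on another corner of the base plate; origin centre of its underside
- cover_plate: flat blue plate 50 x 110 mm, 12 mm high with its two ribs, lying on the bench to the left; origin centre of its underside
- screwdriver: screwdriver lying on the bench to the right; origin under its middle
- wrench: steel wrench lying on the bench to the left; origin under its middle
- parts_tin: open steel tray 100 x 140 x 35 mm on the bench to the right; origin centre of its underside
- cone_pulley: brass stepped pulley standing upright, 44 mm across, 40 mm high, at the near left; origin centre of its underside

How it is judged (in metres and radians):
On the way, in this order (a step that is already met when the one before it is completed fails the run):
1. the plunger is pressed in while the table is still at its first hole (value of joint plunger above 0.008 m and value of joint turntable between -0.2 and 0.2 rad), for 0.05 s.
2. the table is turned anticlockwise with the plunger in (value of joint plunger above 0.005 m and value of joint turntable above 0.25 rad).
At the end, for the whole second after the job is handed in: the table stands at the next hole anticlockwise (0.785 rad, within 0.03), the plunger is up again (less than 3 mm in) and so locks it, the table is at rest and the flywheel lies flat on the disc over the centre pin (within 6 mm) (value of joint turntable between 0.755 and 0.815 rad and value of joint plunger below 0.003 m and velocity of joint turntable between -0.05 and 0.05 rad/s and distance between flywheel and turntable_axis below 0.006 m and angle between flywheel's own z axis and vertical below 0.05 rad and linear speed of flywheel below 0.02 m/s); the robot touches nothing.
It fails at once if the table is turned past the next hole (more than 1.0 rad) (value of joint turntable above 1 rad).
It fails at once if the table is turned clockwise (more than 0.2 rad) (value of joint turntable below -0.2 rad).
It fails at once if the flywheel is lifted or shifted by more than 10 mm (distance of flywheel from where it was at the start of the episode above 0.01 m).
It fails at once if another loose thing is moved by more than 15 mm (distance of any of nut, oiler, cover_plate, screwdriver, wrench, parts_tin, cone_pulley from where it was at the start of the episode above 0.015 m).
It also fails if it takes over 38 s, if anything falls off the work surface, if the arm or the gripper's body presses on something with over 40 N, if the wrist force passes 120 N, or if a joint passes its speed limit or range.

### The arm

A 6-joint arm with a two-finger parallel gripper is mounted at the origin on the work surface. World frame = base frame: x ahead of the robot, y to its left, z up, the work surface at z = 0. Lengths are in mm, angles in rad, forces in N, time in s.
With the tool pointing down it reaches from about 225 to 725 mm from the base axis. Payload 3.1 kg.
Tool frame: the origin (TCP) lies between the finger pads; the fingertips stand 25 mm ahead of it and the grasp point (between the pads) lies 6 mm ahead of it; x points along the fingers, z is the direction in which the jaws open and shut, and the axes are right-handed (so a half turn about x gives the same grasp; the last joint's range is limited). The gripper opens to 85 mm and grips with 20 to 120 N. Pads are 22 mm wide; open, the fingers measure 114 mm over their backs; the gripper's body (76 mm by 85 mm) begins 54 mm behind the grasp point. The pads swing forward as they close: fully open they stand 13 mm farther back than shut.
Start: joints at [-1.385, 0.048, 0.099, 1.622, 0, 1.443], TCP at [162.039, -499.36, 256.312] pointing down, gripper open.
Joint ranges: [-2.91, 2.91], [-0.99, 1.94], [-1.21, 1.42], [-2.12, 2.29], [-1.49, 1.47], [-3.14, 3.14]. Speed limits (rad/s): [2.79, 2.79, 3.14, 3.14, 3.14, 3.14].

### API

Orientations are given as a unit quaternion [x, y, z, w].
In Python, from station import r, set_gripper, inverse_kinematics, viewer, spotter, monitor gives the robot as it stands. Calls block until the motion is done:
- r.move_ptp(position, orientation): joint-space move of the TCP to a pose.
- r.move_l(position, v=150, rot=None, stop_force=None): straight line of the TCP; rot=None keeps the orientation; v is the mean speed in mm/s. With stop_force (N) it stops when the force on the tool has changed by that much, and returns True; else False.
- r.move_j(angles): joint-space move.
- set_gripper(opening, force=None): finger opening in mm; force is the grip in N (None keeps the last); returns when the fingers have stopped.
- r.sleep(seconds).
- inverse_kinematics(position, orientation): joint angles nearest the present ones, or None.
- viewer.camera(name): name is "side" or "top" or "wrist"; returns a dict with "pixels" (420x560x3 uint8, red, green, blue), "range_z" (420x560 float32, mm along the optical axis (not along the pixel's ray), 0 where there is no reading), "vertical_fov" (degrees; the focal length in pixels is half the picture's height over the tangent of half this angle, whatever the lens; pixels are square), "cx", "cy" (the principal point, pixels), "distortion" ([k1, k2, p1, p2, k3] as OpenCV has them; the pictures are not rectified), "position" and "orientation" of the camera in the world. Camera axes: x right, y down, z forward; pixel columns grow to the right and rows downward; lengths in mm; the calibration is good to about 2 mm. A picture is of the moment at which its call begins.
A pose or a line that the arm cannot do raises r.MotionError and nothing moves.
- r.job_done(): hands the job in, once; it reports no verdict.
Trained networks look in the newest picture that a camera, given by its name, has taken for a name from the list of things; names that differ only in an ending like _2 or _b are one class to them, and where a whole thing is asked for, a point or a joint stands for the part that bears it (a point fixed in the world has none). Each returns a list of dicts, best first, with "score" (0 to 1); they miss things now and then, are a little off and sometimes report something else, mostly with a low value. They report only what shows in the picture. A call takes as long as a camera call.
- spotter.cut_out(camera, name): "region" (420x560 bool, what is visible of it).
- spotter.pinpoint(camera, name): "xyz" ([x, y, z] in mm, in the coordinates of the camera as it stood for that picture, good to about 4 mm: a listed point, or the origin of a listed thing).
Readings, each from a call of its own:
- monitor.get_time_s(): time.
- monitor.get_qpos(): joint angles.
- monitor.get_dq(): joint speeds.
- monitor.get_effort(): joint torques, N m.
- monitor.get_tool_pos(): TCP position.
- monitor.get_tool_rot(): TCP orientation.
- monitor.get_contact_force(): force on the tool from outside, world axes, zero at the start.
- monitor.get_ft_torque(): the same for the moment, N m.
- monitor.get_gripper_width(): finger opening in mm.
Only numpy, scipy, OpenCV 4.12 (cv2) and the standard library are available. Lean on these libraries where they do the work, as an engineer would, in place of code of your own. Each camera call takes 0.05 s, during which the arm holds its last target.

## Working session

There is one attempt and no reset: what is moved stays moved. The work goes in short steps, each a Python script; the robot and the scene stay as the last script left them, time stands still between calls to the robot, and variables do not carry over. Pictures are saved under pics/ and viewed, and the job is handed in when it is done.

```bash
ls; mkdir -p pics; cat > h.py <<'E'
import numpy as np, cv2
from scipy.spatial.transform import Rotation as R
from station import r,set_gripper,inverse_kinematics,viewer,spotter,monitor
def shot(n,f):
    c=viewer.camera(n); cv2.imwrite('pics/'+f,c['pixels'][:,:,::-1]); return c
def w(c,p): return R.from_quat(c['orientation']).apply(p)+np.array(c['position'])
E
python3 - <<'E'
from h import *
for n in ('side','top'):
    c=shot(n,n+'1.png')
    print(n,c['vertical_fov'],c['cx'],c['cy'],c['distortion'],c['position'],c['orientation'])
    for k in ('plunger_top','yoke','turntable_axis','flywheel','nut','oiler','cone_pulley'):
        for d in spotter.pinpoint(n,k)[:2]: print(k,round(d['score'],2),w(c,d['xyz']).round(1))
print(monitor.get_tool_rot(),monitor.get_time_s(),monitor.get_tool_pos())
E
```

```text
pics
side 56.32660822690892 277.5442042205329 204.7887890929246 [0.01319775 0.         0.         0.         0.        ] [350.54140066 765.8400887  625.59138316] [-0.06941215  0.87916477 -0.46876377  0.0501178 ]
plunger_top 0.61 [446.6 -29.6  74.3]
plunger_top 0.27 [520.8 -65.8  52.5]
yoke 0.63 [446.9 -25.6  90. ]
turntable_axis 0.9 [523.8 -62.6  53.5]
turntable_axis 0.48 [ 6.388e+02 -4.300e+02 -5.000e-01]
flywheel 0.82 [517.5 -66.2  51.9]
oiler 0.66 [ 6.377e+02 -4.325e+02 -2.000e-01]
oiler 0.46 [670.2 -20.7  10. ]
cone_pulley 0.88 [299.4 260.8   0.9]
cone_pulley 0.71 [443.3 -31.7  69.2]
top 49.36735551054322 275.46224756158557 209.84577400296732 [-0.08389169  0.          0.          0.          0.        ] [ 388.60776004    9.79908703 1426.27133565] [-0.70268552  0.71041885 -0.03282703  0.02145937]
plunger_top 0.54 [444.  -21.1  69.5]
yoke 0.86 [447.5 -24.4  87.3]
turntable_axis 0.63 [518.6 -58.8  55.2]
flywheel 0.59 [519.2 -59.7  54.9]
nut 0.4 [ 565.4 -208.    14.6]
oiler 0.48 [664.3 -15.2   9. ]
cone_pulley 0.64 [294.8 261.9  -1.4]
[ 0.41569827  0.57197272 -0.41573477  0.5720199 ] 0.8 [ 162.06128112 -499.36909568  256.35229621]
```

View pics/side1.png

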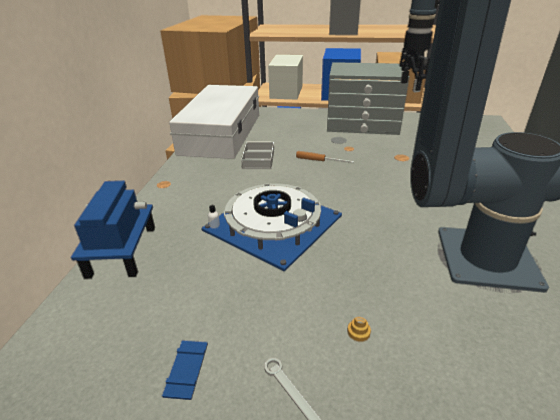

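View pics/top1.png

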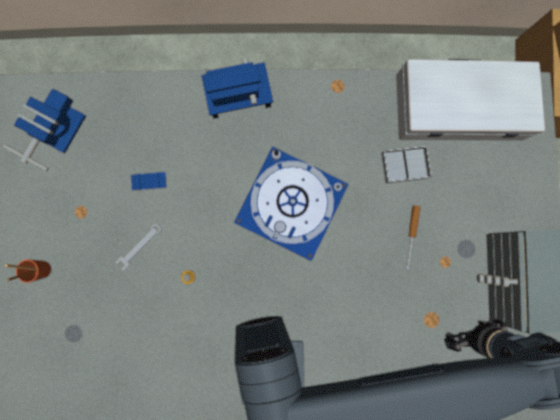

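```bash
cat >> h.py <<'E'
def quat(yaw):  # jaw dir at world yaw, pointing down
    z=np.array([np.cos(yaw),np.sin(yaw),0]); x=np.array([0,0,-1.]); y=np.cross(z,x)
    return R.from_matrix(np.column_stack([x,y,z])).as_quat()
E
python3 - <<'E'
from h import *
phi=np.arctan2(34,-73)
for s in (0,np.pi):
  for d in (0,.4,.8,.85):
    yaw=phi+np.pi/2+s+d
    p=np.array([519,-60,0])+85*np.array([np.cos(phi+d),np.sin(phi+d),0])
    for z in (80,220): 
        q=inverse_kinematics((p+[0,0,z]).tolist(),quat(yaw).tolist()); print(s,d,z,None if q is None else np.round(q,2))
E
```

```text
0 0 80 [-0.21 -0.13 -0.43  1.28  0.   -2.91]
0 0 220 [-0.21 -0.17 -0.18  1.56  0.   -2.91]
0 0.4 80 [-0.28 -0.15 -0.44  1.28  0.    2.89]
0 0.4 220 [-0.28 -0.19 -0.19  1.56  0.    2.89]
0 0.8 80 [-0.35 -0.12 -0.41  1.27  0.    2.43]
0 0.8 220 [-0.35 -0.16 -0.17  1.56  0.    2.43]
0 0.85 80 [-0.36 -0.11 -0.41  1.27  0.    2.37]
0 0.85 220 [-0.36 -0.15 -0.16  1.56  0.    2.37]
3.141592653589793 0 80 [-0.21 -0.13 -0.43  1.28  0.    0.23]
3.141592653589793 0 220 [-0.21 -0.17 -0.18  1.56  0.    0.23]
3.141592653589793 0.4 80 [-0.28 -0.15 -0.44  1.28  0.   -0.25]
3.141592653589793 0.4 220 [-0.28 -0.19 -0.19  1.56  0.   -0.25]
3.141592653589793 0.8 80 [-0.35 -0.12 -0.41  1.27  0.   -0.72]
3.141592653589793 0.8 220 [-0.35 -0.16 -0.17  1.56  0.   -0.72]
3.141592653589793 0.85 80 [-0.36 -0.11 -0.41  1.27  0.   -0.77]
3.141592653589793 0.85 220 [-0.36 -0.15 -0.16  1.56  0.   -0.77]
```

```bash
python3 - <<'E'
from h import *
phi=np.arctan2(34,-73)
set_gripper(0)
yaw=phi-np.pi/2
for i,p in enumerate([[440,-30,280],[500,-60,300]]):
    (r.move_ptp if i==0 else r.move_l)(*([p,quat(yaw).tolist()] if i==0 else [p]))
    r.sleep(.2)
    c=shot('wrist','w%d.png'%i); np.savez('w%d.npz'%i,**{k:np.array(v) for k,v in c.items()})
    if i==0: print(c['vertical_fov'],c['cx'],c['cy'],c['distortion'])
    print(c['position'],c['orientation'])
    for k in ('plunger_top','yoke','turntable_axis','flywheel'):
        for d in spotter.pinpoint('wrist',k)[:1]: print(k,round(d['score'],2),w(c,d['xyz']).round(1))
print(monitor.get_time_s(),monitor.get_gripper_width(),monitor.get_tool_pos())
E
```

```text
66.04892819465033 270.1261729152493 213.03997315792628 [-0.02942167  0.          0.          0.          0.        ]
[368.7695807   2.0037513 398.0199982] [0.834248   0.52995421 0.08172227 0.12845341]
plunger_top 0.95 [443.1 -27.6  73. ]
yoke 0.72 [443.  -24.8  90. ]
turntable_axis 0.79 [521.4 -65.7  60.9]
flywheel 0.66 [518.6 -65.7  52.1]
[428.01587242 -27.05255575 418.1352762 ] [0.8337578  0.53075235 0.0818462  0.12826177]
plunger_top 0.83 [443.5 -27.9  73.2]
yoke 0.92 [443.8 -26.4  89.3]
turntable_axis 0.6 [519.7 -62.6  60.8]
flywheel 0.59 [521.1 -64.4  54.9]
5.05 0.148089583644427 [499.75860835 -59.85182968 300.10408806]
```

View pics/w0.png

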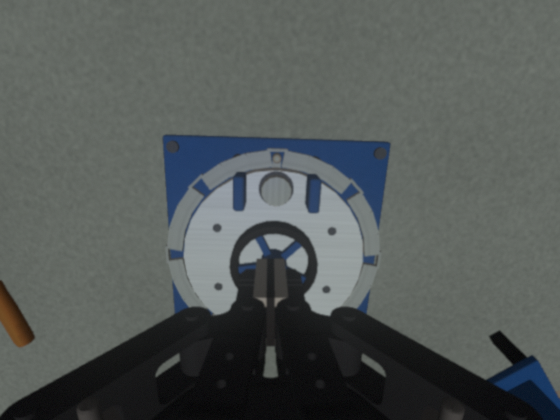

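View pics/w1.png

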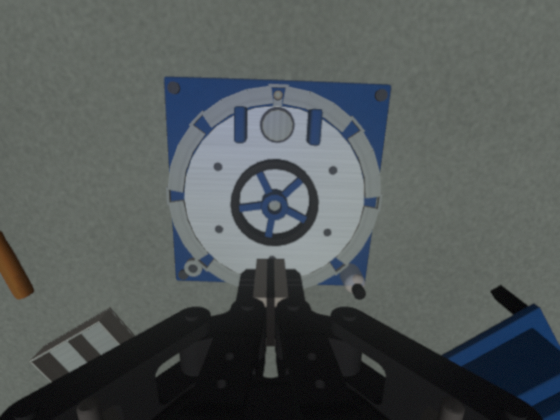

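The wrist pictures show the plunger button between the two cheeks at (276,188) and (277,125). The flywheel hub is at (274.5,205) in the second. I'll triangulate these.

```bash
python3 - <<'E'
import numpy as np, cv2
from scipy.spatial.transform import Rotation as R
I=[np.load('w%d.npz'%i) for i in (0,1)]
def ray(c,uv):
    f=210/np.tan(np.radians(float(c['vertical_fov'])/2)); K=np.array([[f,0,float(c['cx'])],[0,f,float(c['cy'])],[0,0,1]])
    p=cv2.undistortPoints(np.array([[uv]],float),K,c['distortion'].astype(float))[0,0]
    return R.from_quat(c['orientation']).apply([p[0],p[1],1])
def onz(c,uv,z):
    d=ray(c,uv); return c['position']+d*(z-c['position'][2])/d[2]
def dep(c,uv):
    z=np.median(c['range_z'][int(uv[1])-3:int(uv[1])+4,int(uv[0])-3:int(uv[0])+4]); return c['position']+ray(c,uv)*z
# refine button & rim by Hough
for i,c in enumerate(I):
    g=cv2.cvtColor(c['pixels'],cv2.COLOR_RGB2GRAY)
    for (a,b) in ((13,22),(38,50)):
        h=cv2.HoughCircles(g[60:290,150:400],cv2.HOUGH_GRADIENT_ALT,1.0,20,param1=150,param2=.6,minRadius=a,maxRadius=b)
        print(i,a,None if h is None else (h[0,:4]+[150,60,0]).round(1).tolist())
A,B=(276,188),(277,125.5)
for c,u in zip(I,(A,B)): print('btn',onz(c,u,71).round(1),dep(c,u).round(1))
d=[ray(c,u) for c,u in zip(I,(A,B))]
s=np.linalg.lstsq(np.column_stack([d[0],-d[1]]),I[1]['position']-I[0]['position'],rcond=None)[0]
print('tri',I[0]['position']+s[0]*d[0],I[1]['position']+s[1]*d[1])
print('hub85',onz(I[1],(274.5,206),85).round(1),'rim77',onz(I[1],(274.5,202.5),77).round(1))
for c,us in ((I[0],[(239,175),(313,178)]),(I[1],[(240,109),(315,112)])):
    for u in us: print('cheek',onz(c,u,87).round(1),dep(c,u).round(1))
E
```

```text
0 13 [[275.0, 188.0, 17.5], [250.0, 249.0, 16.8]]
0 38 [[274.0, 264.0, 43.6]]
1 13 [[277.0, 125.0, 16.4], [305.0, 198.0, 16.8], [251.0, 223.0, 16.5], [201.0, 266.0, 16.2]]
1 38 [[274.0, 203.0, 43.8]]
btn [440.2 -24.7  71. ] [440.1 -24.7  71.5]
btn [443.8 -26.4  71. ] [443.7 -26.4  71.7]
tri [444.6973388  -26.41010146  50.26967908] [444.72147807 -26.36016306  50.2708693 ]
hub85 [518.1 -63.8  85. ] rim77 [516.6 -63.   77. ]
cheek [409.6 -50.6  87. ] [410.7 -52.   78.5]
cheek [443.   13.5  87. ] [444.3  13.7  81.2]
cheek [413.5 -52.7  87. ] [413.5 -52.7  86.9]
cheek [447.1  12.8  87. ] [447.1  12.7  87.1]
```

```bash
cat >> h.py <<'E'
AX=np.array([518.5,-63.5]); PHI=np.radians(153.3)
def pose(th,off,ztip,rad=85,tip=25):
    # th table angle, off tangential offset (mm) anticlockwise in table frame
    a=PHI+th; e=np.array([np.cos(a),np.sin(a)]); t=np.array([-e[1],e[0]])
    p=AX+rad*e+off*t
    return [p[0],p[1],ztip+tip],quat(a-np.pi/2).tolist()
E
python3 - <<'E'
from h import *
p,q=pose(0,10,120); r.move_l(p,v=200,rot=q)
p,q=pose(0,10,90); r.move_l(p,v=100,rot=q)
print(monitor.get_contact_force())
p,q=pose(0,10,60); print(r.move_l(p,v=25,rot=q,stop_force=2.5))
print(monitor.get_contact_force(),monitor.get_tool_pos(),monitor.get_time_s())
c=shot('wrist','w3.png');shot('side','s3.png')
E
```

```text
[-0.62848552 -1.23808129 -0.09326052]
True
[-0.44275843  0.84490127  3.19277546] [437.87201319 -34.17662418  93.5462974 ] 7.3167
```

View pics/w3.png

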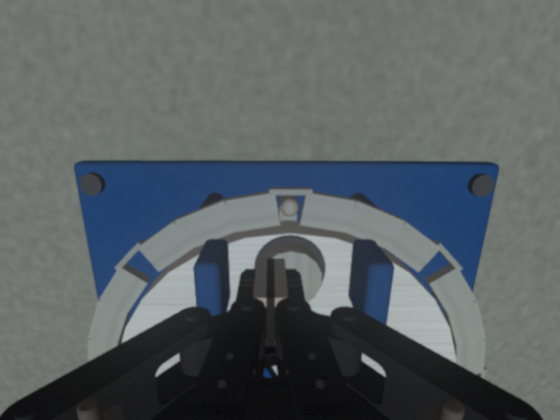

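```bash
python3 - <<'E'
import cv2
a=cv2.imread('pics/s3.png')[120:300,190:390]; cv2.imwrite('pics/s3c.png',cv2.resize(a,None,fx=3.3,fy=3.3))
E
```

```text
(no output)
```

View pics/s3c.png

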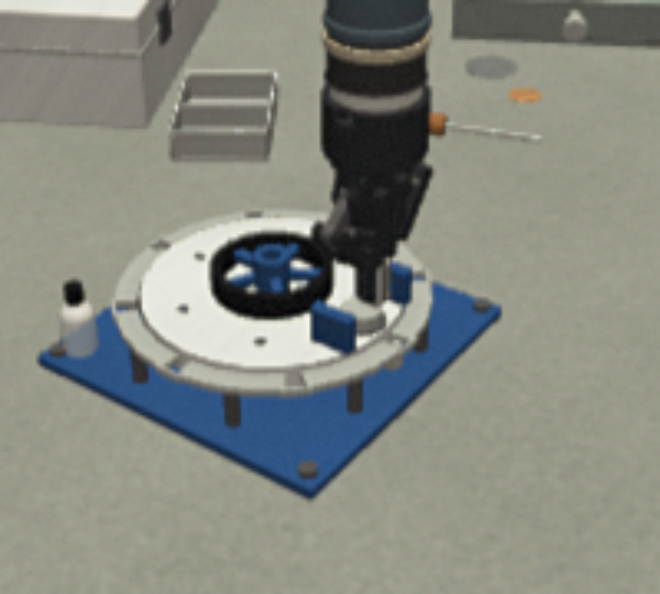

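```bash
python3 - <<'E'
from h import *
for z in (88,83,81.5):
    p,q=pose(0,10,z-25); s=r.move_l(p,v=25,rot=q,stop_force=14)
    r.sleep(.1); print(z,s,monitor.get_contact_force(),monitor.get_tool_pos(),monitor.get_time_s())
    if s or monitor.get_contact_force()[2]>12: break
E
```

```text
88 False [-1.63883712 -0.68104354  5.27592114] [437.90206884 -34.23364749  88.11392933] 7.8833
83 False [-3.13577025  1.02538062  9.614946  ] [437.96767371 -34.15710435  83.98673536] 8.3333
81.5 False [-6.28089581  1.54667305 15.99166262] [438.04042229 -34.04389687  83.88161308] 8.6833
```

```bash
python3 - <<'E'
from h import *
p,q=pose(0,10,59.6); r.move_l(p,v=25,rot=q)
for th,off in ((0,14),(0.0,17.5),(.1,17.5),(.2,17.5),(.3,17.5),(.4,17.5)):
    p,q=pose(th,off,59.6); s=r.move_l(p,v=40,rot=q,stop_force=20)
    print(th,s,monitor.get_contact_force().round(1),monitor.get_tool_pos().round(1),monitor.get_time_s())
    if s: break
c=shot('wrist','w4.png');shot('top','t4.png')
for k in ('plunger_top','yoke'):
    for n in ('wrist',):
        for d in spotter.pinpoint(n,k)[:1]: print(k,round(d['score'],2),w(c,d['xyz']).round(1))
E
```

```text
0 False [-0.6  0.4  6.8] [436.6 -38.   85.3] 9.2083
0.0 False [0.2 0.6 6.9] [435.5 -41.3  85.4] 9.4583
0.1 False [-0.3 -0.2  6.1] [433.7 -49.9  85.4] 9.825
0.2 False [-0.8 -0.8  6.4] [432.7 -58.6  85.4] 10.1917
0.3 False [-0.5 -0.3  6.9] [432.5 -67.3  85.4] 10.5583
0.4 False [-0.6 -0.3  7.2] [433.3 -76.   85.4] 10.925
plunger_top 0.63 [433.6 -64.4  65.8]
yoke 0.72 [434.9 -64.   91.7]
```

View pics/w4.png

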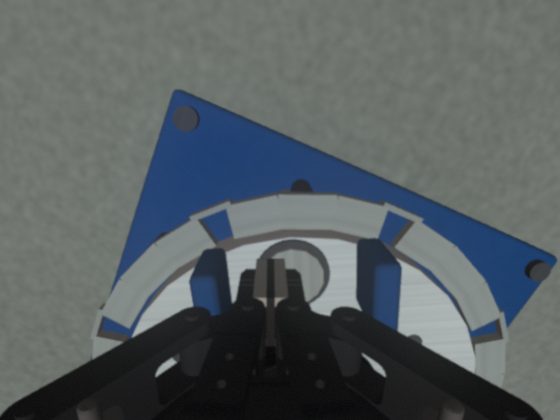

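```bash
python3 - <<'E'
from h import *
p,q=pose(.4,17.5,76.5); r.move_l(p,v=60,rot=q); r.sleep(.1)
print(monitor.get_contact_force().round(1))
th=.4
while th<.80:
    th=round(th+.05,3)
    p,q=pose(th,22,76.5); s=r.move_l(p,v=25,rot=q,stop_force=6)
    print(th,s,monitor.get_contact_force().round(1),monitor.get_tool_pos().round(1),round(monitor.get_time_s(),2))
    if s: break
c=shot('wrist','w5.png');shot('top','t5.png')
for k in ('plunger_top','yoke'):
    for d in spotter.pinpoint('wrist',k)[:1]:
        x=w(c,d['xyz']); print(k,round(d['score'],2),x.round(1),(np.arctan2(*(x[:2]-AX)[::-1])-PHI)%(2*np.pi))
E
```

```text
[ 0.2 -0.9 -0.1]
0.45 False [ 0.6  1.8 -0.3] [432.8 -83.7 101.1] 12.16
0.5 False [-0.3 -0.1  0.5] [434.5 -88.9 101.6] 12.48
0.55 False [-1.3  2.2  1.2] [435.6 -92.6 101.6] 12.81
0.6 False [-2.3  2.   0.9] [437.2 -96.9 101.6] 13.13
0.65 False [-1.4  1.6  1.6] [ 439.1 -101.   101.5] 13.46
0.7 False [-0.4  0.1  1.1] [ 441.3 -105.1  101.5] 13.78
0.75 False [0.7 0.1 0.3] [ 443.6 -108.9  101.6] 14.11
0.8 False [-2.3  3.9  3.3] [ 444.8 -111.3  101.3] 14.43
plunger_top 0.91 [438.7 -90.4  74.4] 0.7905447954583451
yoke 0.78 [440.6 -90.7  89.8] 0.8018683958448598
```

View pics/w5.png

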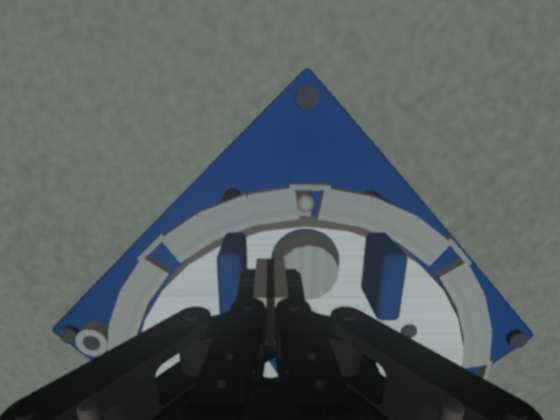

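The index pin shows in the ring's next hole at (307,203), and the arm meets resistance there. I'll push a little further to confirm it is locked, then back off and look.

```bash
python3 - <<'E'
from h import *
p,q=pose(.84,22,76.5); s=r.move_l(p,v=20,rot=q,stop_force=6)
print(s,monitor.get_contact_force().round(1),monitor.get_tool_pos().round(1))
p,q=pose(.785,5,76.5); r.move_l(p,v=60,rot=q)
p,q=pose(.785,5,150); r.move_l(p,v=150,rot=q)
p,q=pose(.785,5,260); p[0]+=40;p[1]+=20; r.move_l(p,v=200,rot=q); r.sleep(.3)
c=shot('wrist','w6.png'); shot('side','s6.png')
for k in ('plunger_top','yoke','turntable_axis','flywheel'):
    for d in spotter.pinpoint('wrist',k)[:1]:
        x=w(c,d['xyz']); print(k,round(d['score'],2),x.round(1),(np.arctan2(*(x[:2]-AX)[::-1])-PHI)%(2*np.pi))
u=spotter.cut_out('wrist','plunger_top')
if u:
    m=u[0]['region'];print(np.argwhere(m).mean(0))
print(monitor.get_time_s(),monitor.get_contact_force().round(1))
E
```

```text
True [-0.3  1.9  3.3] [ 444.3 -111.2  101. ]
plunger_top 0.69 [518.5 -63.   53.3] 5.098498722421052
yoke 0.78 [440.3 -88.4  90.8] 0.774673349117422
turntable_axis 0.73 [523.5 -64.   59.5] 3.5092564178712657
flywheel 0.74 [516.7 -62.7  54.6] 0.04097869619163985
[144.11977401 265.98531073]
17.3 [0.7 0.2 0.9]
```

View pics/w6.png

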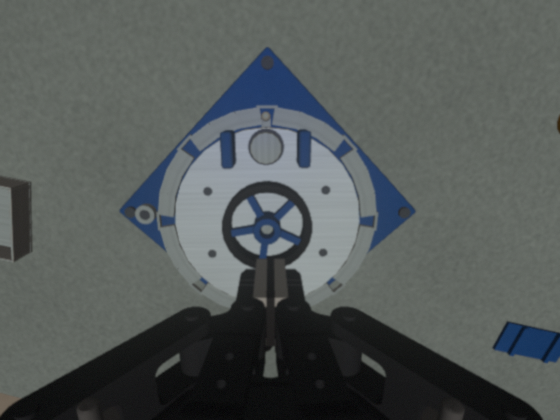

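```bash
python3 - <<'E'
from h import *
c=viewer.camera('wrist'); z=c['range_z']
f=210/np.tan(np.radians(c['vertical_fov']/2))
for n,u,v in (('button',265,147),('disc',265,172),('cheek',227,142),('cheek2',304,142),('hub',256,229),('rimL',228,225),('rimR',306,225),('rimT',267,187)):
    d=np.median(z[v-2:v+3,u-2:u+3]); print(n,w(c,[(u-c['cx'])/f*d,(v-c['cy'])/f*d,d]).round(1))
E
```

```text
button [439.4 -93.   71.7]
disc [466.5 -84.5  55.6]
cheek [ 444.5 -129.3   88. ]
cheek2 [421.6 -59.2  87.4]
hub [521.4 -76.2  85.5]
rimL [ 529.3 -105.4   77.5]
rimR [503.5 -26.   76.8]
rimT [476.8 -78.7  77.5]
```

```bash
python3 -c "
from h import *
r.job_done()"
```

```text
the job is handed in; nothing more can be done
```

I indexed the table on by one hole anticlockwise, and my last checks show it locked with the plunger up. I handed the job in at about 17 s of the 38 s allowed; it gives no verdict.

**What I did:** With the gripper shut, I pressed the plunger down to its stop. Still pressing, I turned the table to about 0.45 rad. I then raised the fingertip clear of the button and pushed the cheek slowly until the pin snapped into the next hole. A further gentle push met firm resistance.

**Last checks:**
- **Table angle:** the line between the cheeks has turned about 45.3° (0.79 rad). The `yoke` reading gave 0.775 rad, which is inside the allowed 0.755–0.815.
- **Plunger:** its button stands 16.1 mm above the disc, which is fully up, and the pin shows in the hole.
- **Flywheel:** its rim reads about 77 mm above the bench at three places, so it lies flat, and its centre is within about 2 mm of the axis I measured.
- **Arm:** it was well clear of everything, with almost no force on the tool.
- **Other things:** I checked these only by eye. The nut still sits on its corner in the last picture, but the view doesn't show all of them.

**Readings that disagreed:**
- **Wrist views:** the two early ones placed the button about 3.6 mm apart.
- **Spotter:** its final `plunger_top` position landed on the table's axis, so I used depth readings instead.

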